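# Seat the bottle nest plate on the print bed's pins

## Robot

A 7-joint arm with a two-finger parallel gripper is mounted at the origin on the work surface. World frame = base frame: x ahead of the robot, y to its left, z up, the work surface at z = 0. Lengths are in m, angles in rad, forces in N, time in s.
With the tool pointing down it reaches from about 0.35 to 0.775 m from the base axis. Payload 3.1 kg.
Tool frame: the origin (TCP) lies between the finger pads; the fingertips stand bot.tip_reach ahead of it and the grasp point (between the pads) is the TCP (bot.tip_reach is the distance from the TCP to the fingertips, in m); z points along the fingers, y is the line along which they close (so a half turn about z gives the same grasp; the last joint's range is limited). The gripper opens to 85 mm and grips with 20 to 120 N. Pads are 22 mm wide; open, the fingers measure 114 mm over their backs; the gripper's body (76 mm by 85 mm) begins 54 mm behind the grasp point. The pads swing forward as they close: fully open they stand 13 mm farther back than shut.
Start: joints at [1.218, 0.311, 0.014, 1.512, -0.004, 1.319, -0.027], TCP at [0.168, -0.524, 0.25] pointing down, gripper open.
Joint ranges: [-2.7, 2.7], [-0.3, 1.91], [-1.27, 1.3], [0.12, 2.57], [-1.44, 4.58], [0.2, 2.03], [-3.05, 3.05]. Speed limits (rad/s): [2.79, 2.79, 3.14, 3.14, 3.14, 3.14, 3.14].

## Interface

Orientations are given as a unit quaternion [w, x, y, z].
In Python, from station import monitor, eyes, ticket, bot gives the robot as it stands.
- The arm moves only by the tool jog_arm, never from a script. Its argument "steps" is text: rows parted by semicolons, each of 7 numbers parted by spaces: the shift along the tool's x, y, z in mm, then the turn, a rotation vector about the tool's x, y, z in degrees, then the finger opening in mm, from 0 to 85.4. In form: x y z ax ay az jaw; .... A call has 1 to 8 rows; each row shifts and turns the commanded pose from where the row before left it, along the tool's axes as they then stand; what a row does not reach is not made up. A row lasts 1/10 s, in which the tool goes at most 50 mm and 8.59 degrees, less where a joint would pass 70% of its speed; a pose out of reach is approached as far as the arm can. A call with a gripper value outside its range is refused whole. The fingers move at their own pace and stop on an object; "newtons" is the grip in N (left out, the last holds). Time passes only in rows, so rows that do not move let the fingers close. It gives the time, the measured TCP pose, the force, the opening and the grip force at its end, in the units of the state.
- monitor.state(): the state, without advancing time (a new reading comes with each control period).
- eyes.camera(name): name is "side" or "top"; returns (picture, depth): 400x640x3 uint8, blue, green, red; 400x640 float32, m along the optical axis (not along the pixel's ray), 0 where there is no reading.
- eyes.calibration(name): a dict with "camera_matrix" (3x3 intrinsics, pixels), "extrinsics" (4x4, takes a point from world to camera coordinates). Camera axes: x right, y up, looking along -z (the intrinsics and any distortion apply to the point x, -y, -z); pixel columns grow to the right and rows downward; lengths in m; the calibration is good to about 2 mm. A picture is of the moment at which its call begins. calibration takes no time and is no camera call.
- ticket.hand_in(): hands the job in; it is judged then, once.
Trained networks look in the newest picture that a camera, given by its name, has taken for a name from the list of things; names that differ only in an ending like _2 or _b are one class to them, and where a whole thing is asked for, a point or a joint stands for the part that bears it (a point fixed in the world has none). Each returns a list of dicts, best first, with "p" (0 to 1); they miss things now and then, are a little off and sometimes report something else, mostly with a low value. They report only what shows in the picture. A call takes as long as a camera call. They do not tell look-alikes from the thing itself.
- eyes.boxes_of(query, camera): "pixel" ([column, row] in pixels, amid what is visible of it).
- eyes.regions_of(query, camera): "region" (400x640 bool, what is visible of it) and "pixel" ([column, row] in pixels, amid what is visible of it).
The state is a dict: "time_s": time; "joint_positions": joint angles; "dq": joint speeds; "tau": joint torques, N m; "ee_pos": TCP position; "ee_rot": TCP orientation; "wrist_force": force on the tool from outside, world axes, zero at the start; "torque": the same for the moment, N m; "gripper_width": finger opening in m; "grip_force": force on a finger pad.
Only numpy, scipy, OpenCV 4.12 (cv2) and the standard library are available. Lean on these libraries where they do the work, as an engineer would, in place of code of your own. Each camera call takes 0.05 s, during which the arm holds its last target. There are 200 camera calls.

## Task

The aluminium nest plate with the white cradles is riding on top of the print bed's two locating pins. Nudge it with the fingertips, back towards the steel fence and sideways along it, until both holes drop over the two pins and the plate lies flat on the bed, with its cradles on the fence side. Only push it, never lift it, and leave the bottles, jar, cup, tape and brush where they are.

Things in the scene. Friction and masses are not known exactly. Their poses are not given: they have to be found in the camera images.
- plate: Nest plate: loose aluminium plate 120 (its x) x 180 (y) x 10 mm, 0.6 kg, two white cradles 38 mm above the underside, at x=+18, y=+/-55 mm. Origin: underside centre; x to the edge nearest the fence. It starts sloping 0.1 rad, far (+x) edge on the bed, near half riding on the hidden pin tips; about 15-27 mm short of the fence, up to 32 mm to a side, turned up to 0.07 rad. Pushed at an edge, it slides.
- bed: Print bed: fixed dark blue slab, x from -112 to +88 mm, y +/-150 mm, top 15 mm above its origin. Origin: on the table, below where the seated plate's origin comes. x to the fence, y left. Steel fence along the far side, near face x=+61 mm, 20 mm above the bed top: seated, the plate has 1 mm play to it. Orange marks on fence and near edge are at the pins' y. Seated: plate flat, axes along the bed's.
- hole_right (a point): Centre of the plate's right hole in the plane of the underside (plate x=-40, y=-42 mm). Round through hole, about 15 mm, dark rim on top. Once within about 4 mm of the pins the holes drop over them and the pins then stop the plate sideways.
- hole_left (a point): Centre of the plate's left hole in the plane of the underside (plate x=-40, y=+42 mm), like the right one.
- pin_right (a point): Foot of the right brass pin, on the bed's top (bed x=-40, y=-42 mm). Pin 11 mm diameter, tapering to 5 mm at the tip, 9 mm high; hidden under the plate at the start. A plate square against the fence has its holes level with the pins in x.
- pin_left (a point): Foot of the left brass pin, on the bed's top (bed x=-40, y=+42 mm), like the right one.
- bottle_a: Loose bystander. Dark amber bottle standing upright, 38 mm diameter, 70 mm tall. Origin: centre of its underside. It stands left of the bed, about 225 mm from the bed's middle.
- ink_jar: Loose bystander. Blue jar with black cap, 48 mm diameter, 60 mm tall, to the right of the bed, 225 mm from the bed's middle. Origin: centre of its underside.
- bottle_b: Loose bystander. Dark amber bottle standing upright, 38 mm diameter, 70 mm tall. Origin: centre of its underside. Left on the table.
- bottle_c: Loose bystander. Dark amber bottle standing upright, 38 mm diameter, 70 mm tall. Origin: centre of its underside. Left on the table.
- tape_roll: Loose bystander. Orange ring, 90 mm outside diameter, 24 mm tall, lying flat, right on the table. Origin: centre of its underside.
- cup: Loose bystander. Green glass cup, 72 mm diameter, 90 mm tall, right on the table. Origin: centre of its underside.
- brush: Loose bystander. Brush, 180 mm long, lying on the table along its x, on the left. Origin on its underside.
Things that resemble listed ones, but are neither listed nor needed, are in the scene too. What is meant by the plate is not green, and is the smaller of those in its own colour.

How it is judged:
By the outcome, as a careful person would: the job done as asked, in the order asked, and still so for the second after the job is handed in, with the robot touching nothing.
It also fails if it takes over 48 s, if anything falls off the work surface, if the arm or the gripper's body presses on something with over 40 N, if the wrist force passes 120 N, or if a joint passes its speed limit or range.

## Working session

There is one attempt and no reset: what is moved stays moved. The work goes in short steps, Python scripts to look and compute and a tool call to move; the robot and the scene stay as the last step left them, time stands still between calls to the robot, and variables do not carry over. Pictures are saved under pics/ and viewed, at most 10 in all, crops included, and the job is handed in when it is done.

Besides the shell and the picture viewer there is one more tool, called after ">>>" by a JSON object that holds its "op" and its "data", one argument or row to a line. jog_arm: Moves the arm, as the interface text tells. Its arguments: {"type":"object","properties":{"steps":{"type":"string"},"newtons":{"type":"number"}},"required":["steps"]}

```bash
mkdir -p pics
cat > h.py <<'E'
from station import monitor, eyes, ticket, bot
import numpy as np, cv2
def cam(n):
    p,d=eyes.camera(n); c=eyes.calibration(n); return p,d,np.array(c["camera_matrix"]),np.array(c["extrinsics"])
def world(px,depth,K,E):
    px=np.atleast_2d(px).astype(float); z=np.atleast_1d(depth)
    x=(px[:,0]-K[0,2])/K[0,0]*z; y=(px[:,1]-K[1,2])/K[1,1]*z
    P=np.c_[x,-y,-z,np.ones(len(z))]
    return (np.linalg.inv(E)@P.T).T[:,:3]
def proj(X,K,E):
    X=np.atleast_2d(X); c=(E@np.c_[X,np.ones(len(X))].T).T
    return np.c_[K[0,0]*c[:,0]/-c[:,2]+K[0,2], K[1,1]*-c[:,1]/-c[:,2]+K[1,2]]
E
python3 - <<'E'
from h import *
for n in("top","side"):
    p,d,K,E=cam(n); cv2.imwrite(f"pics/{n}0.png",p); np.savez(f"{n}0.npz",p=p,d=d,K=K,E=E)
    print(n,eyes.calibration(n).keys(),np.round(np.linalg.inv(E)[:3,3],3))
    for q in("plate","bed","hole_left"):
        for r in eyes.regions_of(q,n):
            m=r["region"]&(d>0); w=world(np.argwhere(m)[:,::-1],d[m],K,E); print(q,round(r["p"],2),np.round(r["pixel"]),m.sum(),np.round(np.median(w,0),3),np.round(np.ptp(w,0),3))
print(bot.tip_reach,monitor.state())
E
```

```text
top dict_keys(['camera_matrix', 'extrinsics']) [ 0.293 -0.024  1.56 ]
plate 0.77 [424. 276.] 5108 [ 0.172 -0.337  0.053] [0.193 0.288 0.075]
plate 0.74 [230. 230.] 2439 [0.284 0.236 0.038] [0.181 0.202 0.058]
plate 0.66 [321. 148.] 2354 [ 0.537 -0.038  0.032] [0.158 0.199 0.06 ]
bed 0.89 [294. 150.] 4267 [0.535 0.009 0.015] [0.261 0.333 0.051]
hole_left 0.68 [426. 275.] 5096 [ 0.171 -0.337  0.053] [0.193 0.283 0.075]
hole_left 0.67 [324. 149.] 2358 [ 0.537 -0.038  0.032] [0.153 0.199 0.057]
side dict_keys(['camera_matrix', 'extrinsics']) [0.17  0.88  0.669]
plate 0.95 [276. 201.] 1338 [ 0.534 -0.023  0.034] [0.164 0.239 0.05 ]
plate 0.73 [275. 343.] 1416 [0.376 0.441 0.018] [0.187 0.055 0.026]
plate 0.59 [337. 280.] 3040 [0.285 0.252 0.039] [0.187 0.259 0.046]
plate 0.58 [398. 169.] 1815 [ 0.174 -0.302  0.054] [0.2   0.337 0.059]
bed 0.61 [266. 224.] 2421 [0.517 0.07  0.016] [0.256 0.383 0.075]
hole_left 0.87 [274. 202.] 1333 [ 0.534 -0.022  0.034] [0.164 0.243 0.05 ]
hole_left 0.6 [335. 280.] 2972 [0.285 0.253 0.039] [0.182 0.213 0.043]
hole_left 0.32 [258. 253.] 356 [0.494 0.22  0.041] [0.063 0.095 0.074]
0.019 {'time_s': 0.4, 'joint_positions': array([ 1.21830942,  0.31102017,  0.01400228,  1.51171455, -0.00441126,
        1.3192235 , -0.02722786]), 'dq': array([-0.00051562, -0.00174154, -0.00126761, -0.00054252,  0.0008794 ,
        0.0011405 , -0.0002519 ]), 'tau': array([-1.44844075e-04, -3.79331446e+01,  1.45536871e-01, -2.30490375e+01,
        1.22573006e-02,  5.28487421e-03,  6.07763866e-07]), 'ee_pos': array([ 0.16819681, -0.52355675,  0.25015098]), 'ee_rot': array([-1.63362265e-04,  9.87947445e-01,  1.54789595e-01, -3.67606837e-05]), 'wrist_force': array([0.06368865, 0.26008543, 0.11285022]), 'torque': array([ 0.00146004, -0.0306148 , -0.03113208]), 'grip_force': 0.0, 'gripper_width': 0.08549222495025603}
```

View pics/top0.png

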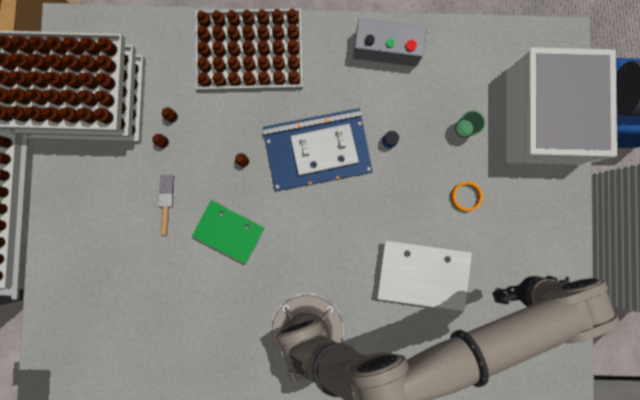

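View pics/side0.png

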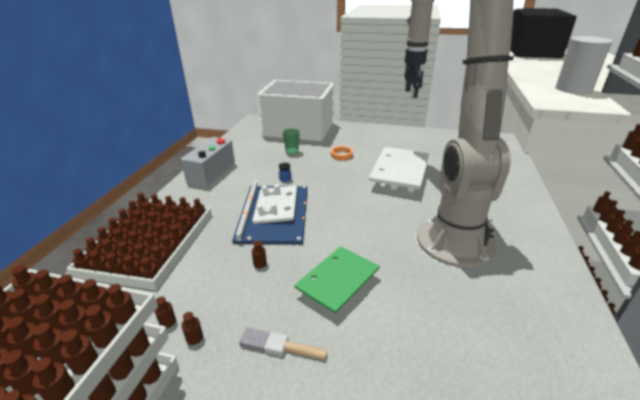

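The top view shows three candidates for the plate: a white plate on the blue bed at (324,149), a larger white plate at (425,275) and a green plate at (228,232). The one on the bed is not green and is the smaller white one, so I choose it. I'll check it in a close crop.

Run:
```python
from h import *
z=np.load("top0.npz");p=z["p"]
cv2.imwrite("pics/crop0.png",cv2.resize(p[100:200,255:405],None,fx=5.3,fy=5.3,interpolation=cv2.INTER_CUBIC))
d,K,E=z["d"],z["K"],z["E"]
hsv=cv2.cvtColor(p,cv2.COLOR_BGR2HSV); sub=np.zeros(d.shape,bool); sub[100:200,255:380]=1
b=sub&(hsv[...,0]>100)&(hsv[...,0]<125)&(hsv[...,1]>130)&(d>0)
w=world(np.argwhere(b)[:,::-1],d[b],K,E); print(b.sum(),np.percentile(w[:,2],[5,50,95]))
# horizontal-plane rectangles
def rect(w): 
    r=cv2.minAreaRect((w[:,:2]*1000).astype(np.float32)); print(np.round(r[0],1),np.round(r[1],1),round(r[2],2))
rect(w[(abs(w[:,2]-.015)<.006)])
a=sub&(hsv[...,1]<60)&(hsv[...,2]>150)&(d>0); a=cv2.morphologyEx(a.astype(np.uint8),cv2.MORPH_OPEN,np.ones((5,5)))>0
n,l,s,c=cv2.connectedComponentsWithStats(a.astype(np.uint8)); print(s,c)
o=sub&(hsv[...,0]<18)&(hsv[...,1]>100)&(hsv[...,2]>120)
n,l,s,c=cv2.connectedComponentsWithStats(o.astype(np.uint8))
for i in range(1,n):
    m=(l==i)&(d>0); w=world(np.argwhere(m)[:,::-1],d[m],K,E); print("orange",s[i,4],c[i],w.mean(0).round(4))
for r in eyes.boxes_of("hole_left","top")+eyes.boxes_of("pin_left","top"): print(r)
```

```text
1048 [0.00964259 0.01483509 0.02091962]
[523.5  -6. ] [166.9 262.6] 12.61
[[     0      0    640    400 253575]
 [   369    100     11     15    108]
 [   362    108      5      5     25]
 [   369    117     11      7     66]
 [   292    125     66     49   2098]
 [   370    129      7      7     45]
 [   374    166      6      5     30]
 [   371    174      7      8     53]] [[319.39292123 200.01675244]
 [373.81481481 106.41666667]
 [364.         110.        ]
 [374.09090909 119.92424242]
 [324.0600572  147.85986654]
 [372.77777778 132.        ]
 [376.5        168.        ]
 [374.1509434  177.43396226]]
orange 15 [325.93333333 119.93333333] [ 0.6244 -0.0416  0.0346]
orange 12 [298.33333333 125.08333333] [0.6065 0.0403 0.0352]
orange 7 [337.         177.28571429] [ 0.4553 -0.0795  0.015 ]
orange 6 [309.83333333 182.83333333] [0.4365 0.0016 0.0137]
{'pixel': [228.5, 232.0], 'p': 0.91}
{'pixel': [323.4, 144.9], 'p': 0.6}
{'pixel': [426.5, 276.0], 'p': 0.58}
{'pixel': [294.9, 156.1], 'p': 0.74}
```

View pics/crop0.png

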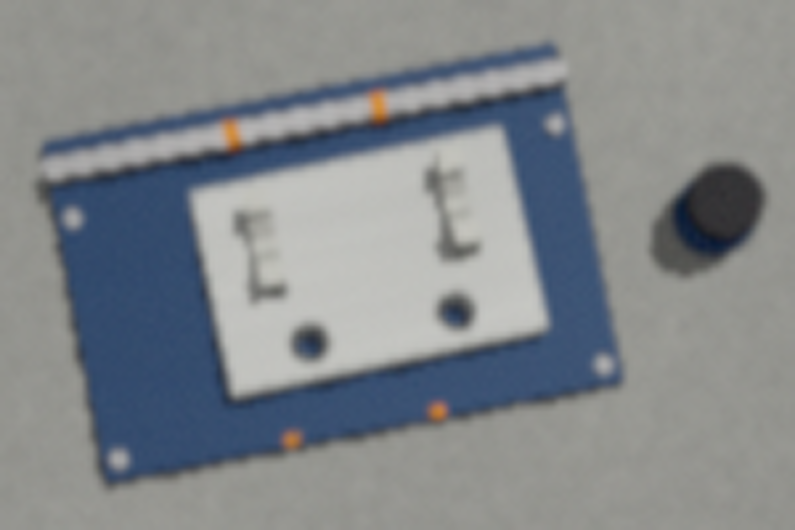

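The crop confirms it: a white plate with two cradle slots on the fence side and its holes near us, at about crop (310,342) and (457,310). It lies on the blue bed, which has orange marks. Next I fit the bed and plate poses to the image.

```bash
cat > fit.py <<'E'
from h import *
from scipy.optimize import minimize
import sys
def Rz(a): c,s=np.cos(a),np.sin(a); return np.array([[c,-s,0],[s,c,0],[0,0,1]])
def Ry(a): c,s=np.cos(a),np.sin(a); return np.array([[c,0,s],[0,1,0],[-s,0,c]])
Y0,Y1,X0,X1=95,205,255,378; S=8
def ras(pts,K,E):
    q=(proj(pts,K,E)-[X0-.5,Y0-.5])*S-.5; im=np.zeros(((Y1-Y0)*S,(X1-X0)*S),np.float32)
    h=cv2.convexHull((q*16).round().astype(np.int32)); cv2.fillConvexPoly(im,h,1,shift=4); return im
def box(x,y,z): return np.array([[a,b,c] for a in x for b in y for c in z])/1000.
def bedpts(b): return box([-112,61],[-150,150],[15])@Rz(b[2]).T+[b[0],b[1],0]
def platepts(b,q,slope):
    # q: bed-frame origin xy (m), yaw ; slope rad, far edge on bed
    P=box([-60,60],[-90,90],[0,10])@Ry(slope).T
    P=P@Rz(q[2]).T+[q[0],q[1],.015+.06*np.sin(slope)]
    return P@Rz(b[2]).T+[b[0],b[1],0]
def down(im): return cv2.GaussianBlur(cv2.resize(im,(X1-X0,Y1-Y0),interpolation=cv2.INTER_AREA),(0,0),.8)
def obs(p):
    f=p.astype(np.float32)[Y0:Y1,X0:X1]; return np.clip((f[...,0]-f[...,2]-15)/45,0,1)
def fit(p,K,E,b0,q0,slope,fixbed=False,valid=None):
    o=obs(p); W=np.ones_like(o) if valid is None else valid
    def pred(v):
        b=v[:3] if not fixbed else b0; q=v[-3:]
        return down(ras(bedpts(b),K,E)*(1-ras(platepts(b,q,slope),K,E)))
    # weight: only near bed top polygon (excludes jar and behind the fence)
    m=down(ras(bedpts(b0)*1,K,E)); m=cv2.dilate(m,np.ones((5,5))); 
    sc=np.array(([.01,.01,.05] if not fixbed else [])+[.01,.01,.05])
    v0=np.r_[[] if fixbed else b0,q0]
    cost=lambda u:(((pred(v0+u*sc)-o)**2)*m*W).sum()
    best=minimize(cost,np.zeros(len(v0)),method="Powell",options=dict(xtol=1e-3,ftol=1e-6))
    best=minimize(cost,best.x,method="Nelder-Mead",options=dict(xatol=1e-3,fatol=1e-4,maxiter=1500,initial_simplex=best.x+np.vstack([np.zeros(len(v0)),.15*np.eye(len(v0))])))
    return v0+best.x*sc,best.fun,pred(v0+best.x*sc),o
E
python3 - <<'E'
from fit import *
z=np.load("top0.npz");p,d,K,E=z["p"],z["d"],z["K"],z["E"]
b0=np.array([.551,-.015,.22]); q0=np.array([-.02,-.015,0])
v,f,pr,o=fit(p,K,E,b0,q0,.1)
print(v.round(4),f); np.save("bed.npy",v[:3])
cv2.imwrite("pics/fit0.png",cv2.resize(np.hstack([o*255,pr*255,abs(o-pr)*255]),None,fx=2.1,fy=2.1))
b,q=v[:3],v[3:]
top=lambda x,y:(np.array([x,y,.010])@Ry(.1).T@Rz(q[2]).T+[q[0],q[1],.015+.006])@Rz(b[2]).T+[b[0],b[1],0]
print("holes px",proj([top(-.04,.042),top(-.04,-.042)],K,E).round(1),"crop holes",[255+310/5.3-.4,100+342/5.3-.4],[255+457/5.3-.4,100+310/5.3-.4])
mk=np.array([[-.109,.042,.015],[-.109,-.042,.015],[.066,.042,.035],[.066,-.042,.035]])@Rz(b[2]).T+[b[0],b[1],0]
print("marks",proj(mk,K,E).round(1))
E
```

```text
[ 0.5515 -0.0147  0.2209 -0.0187 -0.0189  0.0224] 302.99530029296875
holes px [[312.7 164.4]
 [340.3 158.4]] crop holes [313.09056603773587, 164.12830188679246] [340.82641509433967, 158.09056603773584]
marks [[309.6 183. ]
 [337.  177.6]
 [298.2 125. ]
 [325.8 119.7]][ WARN:0@5.028] global loadsave.cpp:1063 imwrite_ Unsupported depth image for selected encoder is fallbacked to CV_8U.
```

View pics/fit0.png

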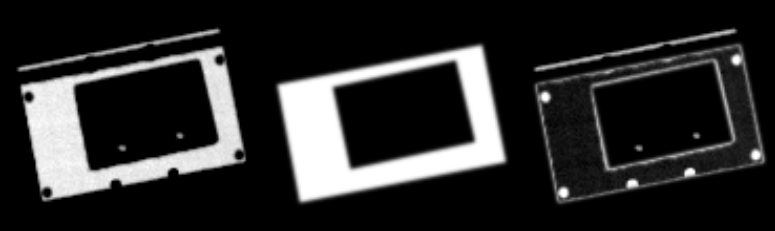

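The bed, marks and holes match to under half a pixel. The plate is 18.7 mm short of the fence, 18.9 mm to the right and turned 0.022 rad. First I push towards the fence with open jaws (two points, which keeps it square), then sideways.

```bash
cat > go.py <<'E'
from h import *
from scipy.spatial.transform import Rotation as R
import sys
b=np.load("bed.npy"); s=monitor.state(); q=s["ee_rot"]; Rt=R.from_quat([q[1],q[2],q[3],q[0]])
c,sn=np.cos(b[2]),np.sin(b[2]); B=np.array([[c,-sn,0],[sn,c,0],[0,0,1]])
pb=B.T@(s["ee_pos"]-[b[0],b[1],0])
print("t",round(s["time_s"],2),"TCP bed mm",(pb*1e3).round(1),"F bed",(B.T@s["wrist_force"]).round(1),"w",round(s["gripper_width"]*1e3,1),"tip",bot.tip_reach)
want=R.from_matrix(B@np.diag([1,-1,-1])); print("turn deg",np.degrees((Rt.inv()*want).as_rotvec()).round(2))
if len(sys.argv)>3:
    t=np.array([float(x) for x in sys.argv[1:4]])/1e3
    print("delta in tool axes after turn",(want.inv().apply(B@(t-pb))*1e3).round(1),"now",(Rt.inv().apply(B@(t-pb))*1e3).round(1))
E
python3 go.py -98 -19 250
```

```text
t 0.5 TCP bed mm [-485.5 -412.6  250.3] F bed [ 1.7  0.2 -0.1] w 85.1 tip 0.019
turn deg [-0.    0.    5.15]
delta in tool axes after turn [ 3.875e+02 -3.936e+02  3.000e-01] now [ 4.213e+02 -3.572e+02  3.000e-01]
```

>>> {"op": "jog_arm", "data": {
  "steps": "0 0 0 0 0 5.15 85; 30 -30 0 0 0 0 85; 30 -30 0 0 0 0 85; 30 -30 0 0 0 0 85; 30 -30 0 0 0 0 85; 30 -30 0 0 0 0 85; 30 -30 0 0 0 0 85; 30 -30 0 0 0 0 85",
  "newtons": 20
}}

```text
time_s: 1.3
ee_pos: [0.3278, -0.2712, 0.2506]
ee_rot: [0.0, 0.994, 0.11, 0.0]
wrist_force: [1.2, -0.8, -0.2]
gripper_width: 0.0849
grip_force: 0.0
```

>>> {"op": "jog_arm", "data": {
  "steps": "30 -30 0 0 0 0 85; 30 -30 0 0 0 0 85; 30 -30 0 0 0 0 85; 30 -30 0 0 0 0 85; 30 -30 0 0 0 0 85; 0 0 0 0 0 0 85; 0 0 0 0 0 0 85"
}}

```text
time_s: 2.0
ee_pos: [0.4409, -0.0925, 0.2503]
ee_rot: [0.0, 0.994, 0.112, -0.0]
wrist_force: [0.1, -0.8, -0.5]
gripper_width: 0.0848
grip_force: 0.0
```

```bash
python3 go.py -98 -19 70
```

```text
t 2.0 TCP bed mm [-125.   -51.7  250.3] F bed [-0.1 -0.8 -0.5] w 84.8 tip 0.019
turn deg [0.01 0.01 0.19]
delta in tool axes after turn [ 27.  -32.7 180.3] now [ 27.1 -32.6 180.3]
```

>>> {"op": "jog_arm", "data": {
  "steps": "26 -33 0 0 0 0.2 85; 0 0 45 0 0 0 85; 0 0 45 0 0 0 85; 0 0 45 0 0 0 85; 0 0 45 0 0 0 85; 0 0 15 0 0 0 85; 0 0 10 0 0 0 85; 0 0 0 0 0 0 85"
}}

```text
time_s: 2.8
ee_pos: [0.4578, -0.0569, 0.0444]
ee_rot: [0.0, 0.994, 0.107, -0.001]
wrist_force: [-0.2, -0.9, 0.1]
gripper_width: 0.0849
grip_force: 0.0
```

>>> {"op": "jog_arm", "data": {
  "steps": "0 0 3 0 0 0 85; 0 0 2 0 0 0 85; 0 0 2 0 0 0 85; 0 0 0 0 0 0 85"
}}

```text
time_s: 3.2
ee_pos: [0.459, -0.0557, 0.0387]
ee_rot: [0.0, 0.994, 0.109, 0.0]
wrist_force: [-0.1, -0.1, -0.4]
gripper_width: 0.085
grip_force: 0.0
```

```bash
python3 go.py
python3 - <<'E'
from h import *
for n in ("top","side"):
    p,d,K,E=cam(n); cv2.imwrite(f"pics/{n}1.png",p)
    if n=="side": cv2.imwrite("pics/side1c.png",cv2.resize(p[165:255,215:335],None,fx=6,fy=6,interpolation=cv2.INTER_CUBIC))
E
```

```text
t 3.2 TCP bed mm [-99.2 -19.7  38.7] F bed [-0.1 -0.1 -0.4] w 85.0 tip 0.019
turn deg [ 0.03 -0.04 -0.2 ]
```

View pics/side1c.png

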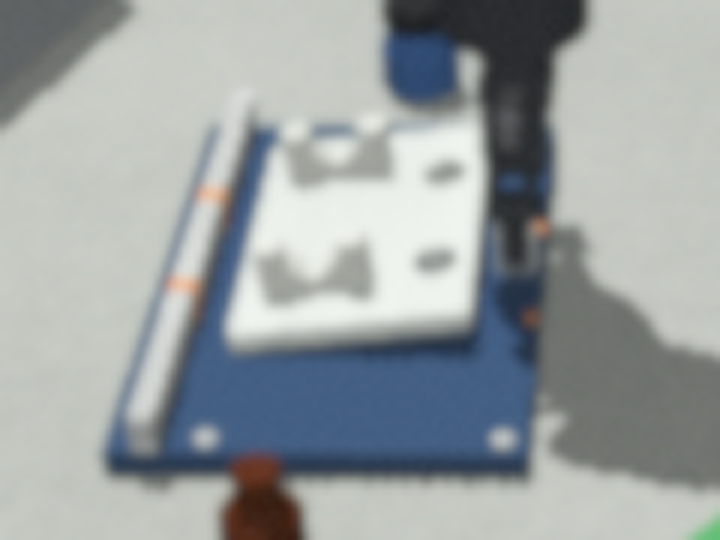

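The side view shows the fingers just behind the plate's near edge, with the near tip at about crop (515,268), seemingly still above the bed. I'll feel for the bed in small steps.

>>> {"op": "jog_arm", "data": {
  "steps": "0 0 2 0 0 0 85; 0 0 1 0 0 0 85; 0 0 1 0 0 0 85; 0 0 0 0 0 0 85; 0 0 0 0 0 0 85"
}}

```text
time_s: 3.8
ee_pos: [0.4587, -0.0556, 0.0342]
ee_rot: [-0.0, 0.994, 0.109, -0.0]
wrist_force: [0.0, -0.1, -0.1]
gripper_width: 0.0846
grip_force: 0.0
```

>>> {"op": "jog_arm", "data": {
  "steps": "0 0 1 0 0 0 85; 0 0 1 0 0 0 85; 0 0 1 0 0 0 85; 0 0 0 0 0 0 85; 0 0 0 0 0 0 85"
}}

```text
time_s: 4.3
ee_pos: [0.4586, -0.0556, 0.0312]
ee_rot: [0.0, 0.994, 0.109, -0.0]
wrist_force: [0.1, -0.1, 0.5]
gripper_width: 0.0846
grip_force: 0.0
```

>>> {"op": "jog_arm", "data": {
  "steps": "0 0 1 0 0 0 85; 0 0 1 0 0 0 85; 0 0 0 0 0 0 85; 0 0 0 0 0 0 85"
}}

```text
time_s: 4.7
ee_pos: [0.4587, -0.0556, 0.0292]
ee_rot: [-0.0, 0.994, 0.109, -0.0]
wrist_force: [-0.2, -0.7, 0.5]
gripper_width: 0.0852
grip_force: 0.0
```

>>> {"op": "jog_arm", "data": {
  "steps": "0 0 1 0 0 0 85; 0 0 1 0 0 0 85; 0 0 1 0 0 0 85; 0 0 0 0 0 0 85; 0 0 0 0 0 0 85"
}}

```text
time_s: 5.2
ee_pos: [0.4587, -0.0556, 0.0262]
ee_rot: [-0.0, 0.994, 0.109, -0.0]
wrist_force: [-0.2, 0.2, -0.8]
gripper_width: 0.0849
grip_force: 0.0
```

>>> {"op": "jog_arm", "data": {
  "steps": "0 0 1 0 0 0 85; 0 0 1 0 0 0 85; 0 0 0 0 0 0 85; 0 0 0 0 0 0 85"
}}

```text
time_s: 5.6
ee_pos: [0.4587, -0.0556, 0.0242]
ee_rot: [0.0, 0.994, 0.109, -0.0]
wrist_force: [0.4, 0.8, 1.4]
gripper_width: 0.085
grip_force: 0.0
```

>>> {"op": "jog_arm", "data": {
  "steps": "3 0 0 0 0 0 85; 3 0 0 0 0 0 85; 2 0 0 0 0 0 85; 2 0 0 0 0 0 85; 2 0 0 0 0 0 85; 2 0 0 0 0 0 85; 2 0 0 0 0 0 85; 2 0 0 0 0 0 85"
}}

```text
time_s: 6.4
ee_pos: [0.4756, -0.0519, 0.0238]
ee_rot: [-0.0, 0.994, 0.108, -0.001]
wrist_force: [-2.5, -0.1, -1.2]
gripper_width: 0.0849
grip_force: 1.0
```

>>> {"op": "jog_arm", "data": {
  "steps": "2 0 0 0 0 0 85; 2 0 0 0 0 0 85; 1 0 0 0 0 0 85; 1 0 0 0 0 0 85; 0 0 0 0 0 0 85"
}}

```text
time_s: 6.9
ee_pos: [0.4824, -0.0505, 0.0243]
ee_rot: [0.0, 0.994, 0.108, 0.0]
wrist_force: [-1.7, -1.6, -1.0]
gripper_width: 0.0849
grip_force: 0.8
```

```bash
python3 go.py
cat > look.py <<'E'
from fit import *
import sys
sl=float(sys.argv[1]); q0=np.array([float(x) for x in sys.argv[2:5]])
p,d,K,E=cam("top"); b=np.load("bed.npy"); cv2.imwrite(f"pics/top_{sys.argv[5]}.png",p)
cv2.imwrite(f"pics/topc_{sys.argv[5]}.png",cv2.resize(p[100:200,255:405],None,fx=5.3,fy=5.3,interpolation=cv2.INTER_CUBIC))
s=monitor.state(); tc=proj(s["ee_pos"],K,E)[0]
# mask out the gripper: dark, colourless pixels near it
f=p[Y0:Y1,X0:X1]; dk=((f.max(2)<75)).astype(np.uint8); dk=cv2.morphologyEx(dk,cv2.MORPH_OPEN,np.ones((5,5)))
dd=d[Y0:Y1,X0:X1]; yy,xx=np.mgrid[Y0:Y1,X0:X1]; w=world(np.c_[xx.ravel(),yy.ravel()],dd.ravel(),K,E)[:,2].reshape(dd.shape)
V=1-cv2.dilate(((w>.06)|(dd==0)).astype(np.uint8),np.ones((5,5)))
v,c,pr,o=fit(p,K,E,b,q0,sl,True,V.astype(np.float32)); print("plate bed mm",(v[:2]*1e3).round(1),"yaw",v[2].round(4),"cost",round(c,1),"valid",V.mean().round(2))
# heights of plate top: sample along x and y
c_,s_=np.cos(b[2]),np.sin(b[2])
for xb in (-.055,-.03,0,.045):
    P=np.array([[v[0]+xb,v[1]+yb,.03] for yb in np.linspace(-.025,.025,11)])@Rz(b[2]).T+[b[0],b[1],0]
    u=proj(P,K,E).round().astype(int); z=world(u,d[u[:,1],u[:,0]],K,E)[:,2]; print(xb,(np.median(z)*1e3).round(1),end="; ")
E
python3 look.py .1 0 -.019 0 a
```

```text
t 6.9 TCP bed mm [-75.3 -19.8  24.3] F bed [-2.  -1.2 -1. ] w 84.9 tip 0.019
turn deg [ 0.01 -0.02 -0.21]
plate bed mm [ -2.3 -20.4] yaw 0.006 cost 266.0 valid 0.67
-0.055 463.7; -0.03 437.4; 0 407.9; 0.045 24.6;
```

>>> {"op": "jog_arm", "data": {
  "steps": "1 0 0 0 0 0 85; 1 0 0 0 0 0 85; 0.5 0 0 0 0 0 85; 0 0 0 0 0 0 85"
}}

```text
time_s: 7.35
ee_pos: [0.4848, -0.0498, 0.0243]
ee_rot: [-0.0, 0.994, 0.109, 0.0]
wrist_force: [-1.4, -1.4, -1.5]
gripper_width: 0.0852
grip_force: 0.9
```

>>> {"op": "jog_arm", "data": {
  "steps": "0.5 0 0 0 0 0 85; 0.5 0 0 0 0 0 85; 0 0 0 0 0 0 85"
}}

```text
time_s: 7.65
ee_pos: [0.4857, -0.0496, 0.0243]
ee_rot: [-0.0, 0.994, 0.109, 0.0]
wrist_force: [-1.3, -0.2, -0.9]
gripper_width: 0.085
grip_force: 0.9
```

>>> {"op": "jog_arm", "data": {
  "steps": "0.5 0 0 0 0 0 85; 0.5 0 0 0 0 0 85; 0 0 0 0 0 0 85"
}}

```text
time_s: 7.95
ee_pos: [0.4867, -0.0494, 0.0243]
ee_rot: [-0.0, 0.994, 0.109, 0.0]
wrist_force: [-1.4, -1.0, -1.1]
gripper_width: 0.0847
grip_force: 0.9
```

>>> {"op": "jog_arm", "data": {
  "steps": "0.5 0 0 0 0 0 85; 0.5 0 0 0 0 0 85; 0 0 0 0 0 0 85"
}}

```text
time_s: 8.25
ee_pos: [0.4876, -0.0492, 0.0243]
ee_rot: [0.0, 0.994, 0.109, 0.0]
wrist_force: [-2.3, -0.7, -0.9]
gripper_width: 0.0848
grip_force: 0.9
```

```bash
python3 go.py
```

```text
t 8.25 TCP bed mm [-69.9 -19.7  24.3] F bed [-2.4 -0.2 -0.9] w 84.8 tip 0.019
turn deg [ 0.   -0.01 -0.19]
```

>>> {"op": "jog_arm", "data": {
  "steps": "0.5 0 0 0 0 0 85; 0.5 0 0 0 0 0 85; 0 0 0 0 0 0 85"
}}

```text
time_s: 8.55
ee_pos: [0.4885, -0.0491, 0.0243]
ee_rot: [0.0, 0.994, 0.109, -0.0]
wrist_force: [-2.4, -0.6, -2.3]
gripper_width: 0.085
grip_force: 1.0
```

```bash
python3 go.py;python3 look.py .1 0 -.019 0 b
```

```text
t 8.55 TCP bed mm [-69.  -19.7  24.3] F bed [-2.5 -0.1 -2.3] w 85.0 tip 0.019
turn deg [ 0.    0.01 -0.2 ]
plate bed mm [ -1.9 -18.8] yaw -0.0005 cost 251.3 valid 0.65
-0.055 464.0; -0.03 443.7; 0 422.7; 0.045 24.4;
```

>>> {"op": "jog_arm", "data": {
  "steps": "0.5 0 0 0 0 0 85; 0.5 0 0 0 0 0 85; 0 0 0 0 0 0 85"
}}

```text
time_s: 8.9
ee_pos: [0.4886, -0.0491, 0.0241]
ee_rot: [0.0, 0.994, 0.109, -0.001]
wrist_force: [-4.3, -1.7, 0.6]
gripper_width: 0.0849
grip_force: 2.3
```

>>> {"op": "jog_arm", "data": {
  "steps": "0.5 0 0 0 0 0 85; 0.5 0 0 0 0 0 85; 0 0 0 0 0 0 85"
}}

```text
time_s: 9.2
ee_pos: [0.4887, -0.0491, 0.024]
ee_rot: [0.0, 0.994, 0.109, -0.002]
wrist_force: [-6.5, -1.1, 2.8]
gripper_width: 0.0848
grip_force: 3.2
```

Run:
```python
from h import *
p,d,K,E=cam("side"); cv2.imwrite("pics/side2c.png",cv2.resize(p[165:255,215:335],None,fx=6,fy=6,interpolation=cv2.INTER_CUBIC))
```

```text
(no output)
```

View pics/side2c.png

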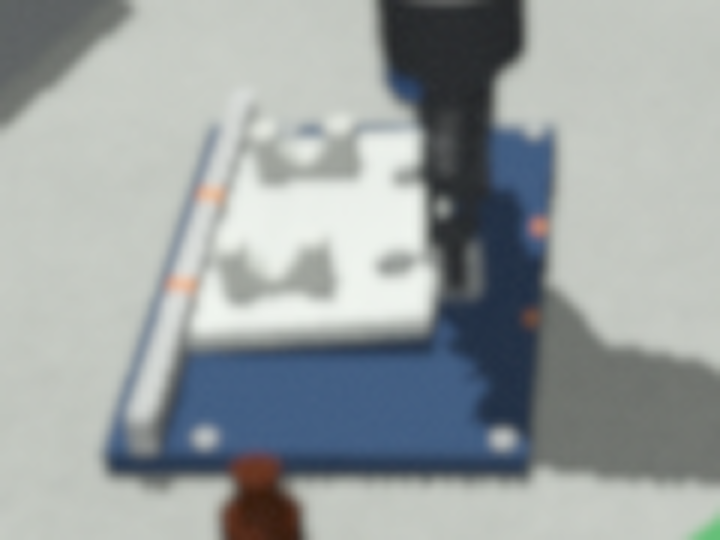

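The plate stands flush along the fence (crop about (190,340) to (250,130)) and is still sloping. The position has stopped and the force is rising, so it is against the fence. I back off, rise and move to the right side with the jaws closed.

>>> {"op": "jog_arm", "data": {
  "steps": "-12 0 0 0 0 0 85; -12 0 -10 0 0 0 60; 0 0 -45 0 0 0 0; 0 40 -35 0 0 0 0; 0 45 0 0 0 0 0; 30 30 0 0 0 0 0; 35 0 0 0 0 0 0; 30 0 0 0 0 0 0"
}}

```text
time_s: 10.05
ee_pos: [0.5882, -0.1449, 0.1135]
ee_rot: [0.001, 0.994, 0.107, 0.004]
wrist_force: [0.6, 1.3, 0.3]
gripper_width: -0.0001
grip_force: 0.0
```

>>> {"op": "jog_arm", "data": {
  "steps": "0 0 0 0 0 0 0; 0 0 0 0 0 0 0; 0 0 0 0 0 0 0"
}}

```text
time_s: 10.35
ee_pos: [0.584, -0.1436, 0.1125]
ee_rot: [0.0, 0.994, 0.108, 0.0]
wrist_force: [0.4, -1.2, -0.1]
gripper_width: -0.0
grip_force: 0.0
```

```bash
python3 go.py 0 -135 50;python3 look.py .1 0 -.019 0 c
```

```text
t 10.35 TCP bed mm [   3.5 -132.9  112.5] F bed [ 0.1 -1.2 -0.1] w -0.0 tip 0.019
turn deg [ 0.04 -0.04 -0.21]
delta in tool axes after turn [-3.5  2.1 62.5] now [-3.5  2.1 62.5]
plate bed mm [ -3.5 -17.8] yaw 0.0012 cost 298.2 valid 0.73
-0.055 36.0; -0.03 32.8; 0 28.6; 0.045 24.6;
```

>>> {"op": "jog_arm", "data": {
  "steps": "-3 2 25 0 0 0 0; 0 0 25 0 0 0 0; 0 0 15 0 0 0 0; 0 0 5 0 0 0 0; 0 0 3 0 0 0 0; 0 0 2 0 0 0 0; 0 0 0 0 0 0 0"
}}

```text
time_s: 11.1
ee_pos: [0.5823, -0.1459, 0.038]
ee_rot: [0.0, 0.994, 0.109, 0.001]
wrist_force: [0.7, 0.4, -1.1]
gripper_width: -0.0001
grip_force: 0.0
```

```bash
python3 go.py 0 -123.5 37
```

```text
t 11.1 TCP bed mm [   1.3 -134.7   38. ] F bed [ 0.8  0.2 -1.1] w -0.1 tip 0.019
turn deg [ 0.04 -0.08 -0.19]
delta in tool axes after turn [ -1.3 -11.2   1. ] now [ -1.3 -11.2   1. ]
```

>>> {"op": "jog_arm", "data": {
  "steps": "0 -3 1 0 0 0 0; 0 -3 0 0 0 0 0; 0 -3 0 0 0 0 0; 0 -2 0 0 0 0 0; 0 -2 0 0 0 0 0; 0 -2 0 0 0 0 0; 0 -2 0 0 0 0 0; 0 0 0 0 0 0 0"
}}

```text
time_s: 11.9
ee_pos: [0.578, -0.1295, 0.0364]
ee_rot: [0.0, 0.994, 0.108, 0.0]
wrist_force: [1.1, -2.4, 1.6]
gripper_width: -0.0001
grip_force: 1.5
```

```bash
python3 go.py;python3 look.py .1 0 -.016 0 d
```

```text
t 11.9 TCP bed mm [   0.7 -117.8   36.4] F bed [ 0.5 -2.6  1.6] w -0.1 tip 0.019
turn deg [ 0.03 -0.01 -0.2 ]
plate bed mm [ -3.3 -11.2] yaw -0.0019 cost 263.6 valid 0.65
-0.055 35.1; -0.03 34.3; 0 31.1; 0.045 29.0;
```

>>> {"op": "jog_arm", "data": {
  "steps": "0 -1.5 0 0 0 0 0; 0 -1.5 0 0 0 0 0; 0 -1.5 0 0 0 0 0; 0 -1 0 0 0 0 0; 0 -1 0 0 0 0 0; 0 0 0 0 0 0 0"
}}

```text
time_s: 12.55
ee_pos: [0.5766, -0.1226, 0.0363]
ee_rot: [-0.0, 0.994, 0.109, 0.0]
wrist_force: [0.7, -2.8, 1.0]
gripper_width: 0.0002
grip_force: 1.6
```

```bash
python3 go.py;python3 look.py .1 0 -.007 0 e
```

```text
t 12.55 TCP bed mm [   0.8 -110.8   36.3] F bed [ 0.1 -2.9  1. ] w 0.2 tip 0.019
turn deg [-0.   -0.01 -0.18]
plate bed mm [-3.2 -4.2] yaw -0.0047 cost 269.8 valid 0.63
-0.055 37.3; -0.03 35.6; 0 30.0; 0.045 23.5;
```

View pics/topc_e.png

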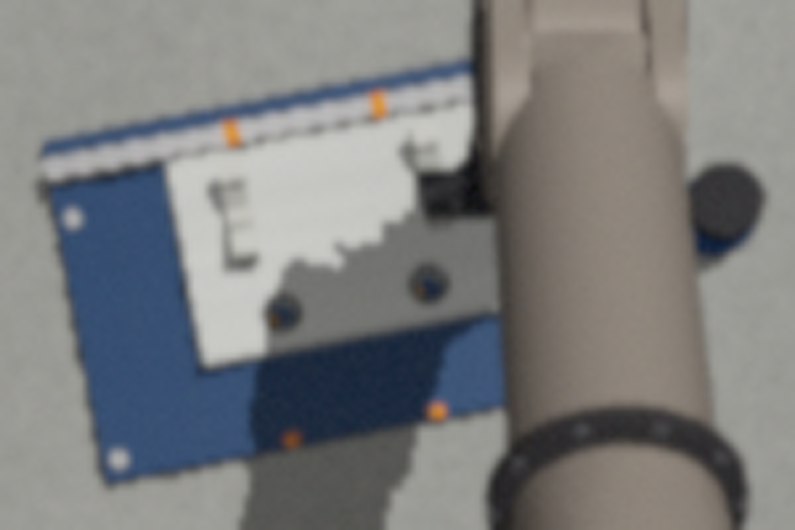

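The plate is flush with the fence, and the brass pin tips show at the left side of both holes, at crop about (275,318) and (418,290). It needs about 4–5 mm more to the left.

>>> {"op": "jog_arm", "data": {
  "steps": "0 -1 0 0 0 0 0; 0 -1 0 0 0 0 0; 0 -0.5 0 0 0 0 0; 0 0 0 0 0 0 0; 0 0 0 0 0 0 0"
}}

```text
time_s: 13.1
ee_pos: [0.5752, -0.1182, 0.0356]
ee_rot: [-0.001, 0.994, 0.109, -0.001]
wrist_force: [0.1, 1.2, -0.5]
gripper_width: -0.0002
grip_force: 0.0
```

```bash
python3 go.py;python3 look.py .05 0 -.002 0 f
```

```text
t 13.1 TCP bed mm [   0.4 -106.2   35.6] F bed [ 0.4  1.2 -0.5] w -0.2 tip 0.019
turn deg [-0.17  0.08 -0.11]
plate bed mm [-3.8  1.1] yaw -0.0103 cost 274.7 valid 0.62
-0.055 26.6; -0.03 22.3; 0 22.3; 0.045 24.3;
```

The force went to zero and the plate's top now reads level at about 25 mm, so it has dropped. I retreat and verify.

>>> {"op": "jog_arm", "data": {
  "steps": "0 10 0 0 0 0 0; 0 15 -5 0 0 0 0; 0 0 -45 0 0 0 0; 0 0 -45 0 0 0 0; -30 30 -45 0 0 0 0; -30 35 -20 0 0 0 0; -35 35 0 0 0 0 0; -35 35 0 0 0 0 0"
}}

```text
time_s: 13.95
ee_pos: [0.4874, -0.3012, 0.1895]
ee_rot: [0.001, 0.994, 0.108, 0.001]
wrist_force: [0.6, 0.1, 0.2]
gripper_width: 0.0001
grip_force: 0.0
```

>>> {"op": "jog_arm", "data": {
  "steps": "-35 35 0 0 0 0 0; -35 35 0 0 0 0 0; -35 35 0 0 0 0 0; -35 35 0 0 0 0 0; -35 35 0 0 0 0 0; -35 35 0 0 0 0 0; 0 0 0 0 0 0 0; 0 0 0 0 0 0 0"
}}

```text
time_s: 14.75
ee_pos: [0.325, -0.5509, 0.1873]
ee_rot: [0.0, 0.994, 0.105, -0.0]
wrist_force: [0.5, 0.5, 0.2]
gripper_width: -0.0
grip_force: 0.0
```

```bash
python3 go.py;python3 look.py 0 0 0 0 g
python3 - <<'E'
from h import *
p,d,K,E=cam("side"); cv2.imwrite("pics/side3.png",cv2.resize(p[165:255,215:335],None,fx=6,fy=6,interpolation=cv2.INTER_CUBIC))
E
```

```text
t 14.75 TCP bed mm [-338.5 -473.6  187.3] F bed [0.6 0.4 0.2] w -0.0 tip 0.019
turn deg [ 0.02  0.06 -0.57]
plate bed mm [-2.4 -1.4] yaw -0.008 cost 167.1 valid 0.91
-0.055 23.7; -0.03 26.6; 0 27.8; 0.045 22.0;
```

View pics/topc_g.png

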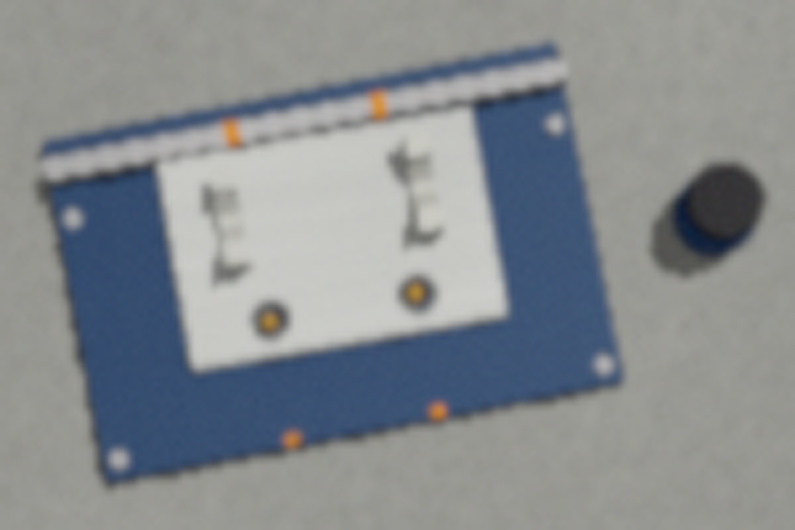

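View pics/side3.png

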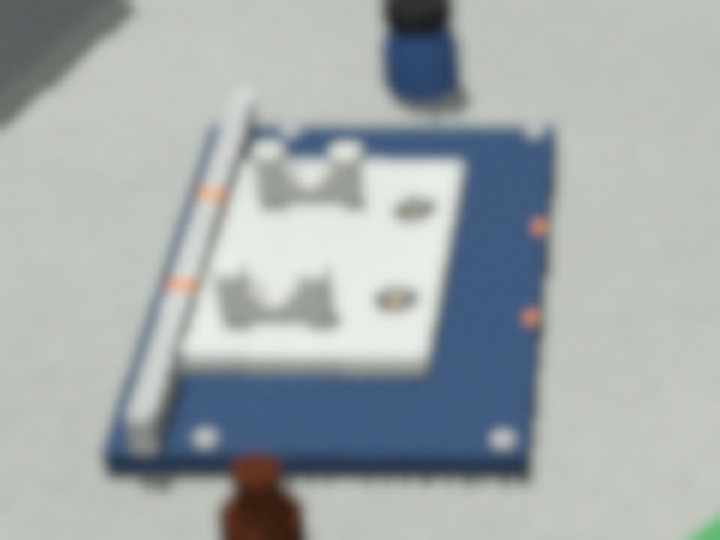

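Both brass pins show centred in the holes, at crop (270,321) and (416,293). The plate lies flat against the bed with its cradles on the fence side, and the jar and bottle beside it look unmoved.

```bash
python3 -c "
from station import ticket; print(ticket.hand_in())"
```

```text
the job is handed in; nothing more can be done
None
```

The nest plate is seated: both holes are over the pins, it lies flat with its cradles on the fence side, and the job is handed in at about 15 s of the 48 s allowed.

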